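# Strainer from the drip hook back into the brush-washing tank

### The job

Take the strainer off the barbed hook of the drip stand without forcing it: raise it, tilt it and back its eye over the upturned tip. Then put it back in the brush-washing tank: tuck one long edge under the tank's retaining lip, gently lower the opposite edge, without dropping it, until the plate lies flat on the ledge inside, and let go. Do not set the strainer down anywhere else, and leave the other things on the bench where they are.

Things in the scene. Friction and masses are not known exactly. Their poses are not given: they have to be found in the camera images.
- strainer_grip (a point): Centre of the strainer's wooden grip, where to take hold: a block 16 mm (own x) by 64 mm (own y) by 36 mm high, 118 mm above the underside of the strainer's plate. Strainer axes: z up from plate to grip, x through the eye, y along the plate's long side. The grip tops an upright steel strap, 5 mm thick (x), 48 mm wide (y). At the start the axes are parallel to the drip stand's.
- strainer: The loose strainer, 0.25 to 0.4 kg; origin as strainer_base. A slotted steel plate 120 mm (x) by 160 mm (y), 5 mm thick, with an upright strap and wooden grip in its middle; 136 mm high in all, the same when turned half round about z. At the start it hangs level by its eye on the hook.
- strainer_eye (a point): Centre of the strainer's hanging eye, a rectangular window 30 mm high and 28 mm wide (y) that goes through the 5 mm strap along x; 47 mm above the underside of the plate, 71 mm below the grip centre. Axes as the strainer's.
- strainer_base (a point): Centre of the underside of the strainer's plate; axes as the strainer's.
- edge_a (a point): Middle of one long lower edge of the strainer's plate, 60 mm from the plate's centre towards its own -x, at the underside.
- edge_b (a point): Middle of the other long lower edge, 60 mm towards the strainer's own +x, at the underside.
- drip_stand: Drip stand, fixed: tray 210 x 190 mm, 16 mm high; post 92 mm to -x of the origin, top 173 mm high; one barbed hook of 7 mm round bar. Origin on the bench below the middle of the hanging strainer; x is the way the hook points, z up. The bar's axis is level, 165 mm high, from the post to x = 12 mm, then rises at 60 degrees for 23 mm, then almost upright for 8 mm to hook_tip.
- hook_tip (a point): Centre of the rounded end of the hook's bar, 25 mm to +x of the stand's origin, 193 mm high; axes as the stand's. A level strainer cannot pass it: raise it about 11 mm (bar in mid eye), tilt it about 28 degrees, grip leaning back to the post and the plate's outer edge up, and let the eye follow the bar off the tip. Then draw it straight out: half the plate is still below the hook.
- wash_tank: Brush-washing tank, fixed, empty: inside 128 mm (own x) by 168 mm (y), walls 4 mm, rim 70 mm high, a bail handle on each short end, a brass drain cock on the +x side. Origin on the bench under its centre, z up. A ledge 14 mm wide runs round the inside, top 52 mm above the bench: the plate lies on it, about 4 mm free all round, its grip then 170 mm high.
- tank_lip (a point): Middle of the free lower edge of the tank's retaining lip, 50 mm to -x of the tank's origin, 65 mm above the bench; axes as the tank's. The lip runs along the whole long -x wall (inner face at x = -64 mm), 5 mm thick. The plate goes in only with one long edge first under it, the opposite edge held up (about 20 degrees), then lowered.
- paint_jar: Bystander: glass paint jar, 68 mm across, 85 mm high, between stand and tank; origin at its foot.
- paint_can: Bystander: paint can, 84 mm across, 105 mm high; origin at its foot.
- mug: Bystander: white mug, 82 mm across, 92 mm high, near the right side; origin at its foot.
- tape_roll: Bystander: roll of tape lying flat, 100 mm across, 24 mm high; origin at its underside.
- flat_brush: Bystander: brush 200 mm long lying on the bench, near the robot.
- filling_knife: Bystander: filling knife 250 mm long lying on the bench, at the left.
- brush_pot: Bystander: steel pot of brushes, 76 mm across, about 260 mm high with the brushes, near the left side; origin at its foot.
Not all that is in view belongs to the job. Leave any green look-alike of the strainer alone.

How it is judged (in metres and radians):
On the way, in this order (a step that is already met when the one before it is completed fails the run):
1. the strainer's eye is off the hook ((x of strainer_eye in the frame of drip_stand above 0.045 m or z of strainer_eye in the frame of drip_stand above 0.225 m or y of strainer_eye in the frame of drip_stand above 0.05 m or y of strainer_eye in the frame of drip_stand below -0.05 m)), for 0.2 s.
2. one long edge of the plate is under the retaining lip while the opposite edge is still raised (angle between strainer_base's own z axis and vertical above 0.08 rad and ((x of edge_a in the frame of wash_tank between -0.068 and -0.053 m and z of edge_a in the frame of wash_tank between 0.045 and 0.061 m) or (x of edge_b in the frame of wash_tank between -0.068 and -0.053 m and z of edge_b in the frame of wash_tank between 0.045 and 0.061 m))), for 0.1 s.
3. the opposite edge is lowered by the hand, not dropped: the fingers still touch the strainer when it is nearly flat on the ledge (contact force between the fingers and strainer above 0.3 N and angle between strainer_base's own z axis and vertical below 0.08 rad and z of strainer_base in the frame of wash_tank between 0.049 and 0.058 m and horizontal distance between strainer_base and wash_tank below 0.012 m), for 0.15 s.
At the end, for the whole second after the job is handed in: The strainer plate lies flat (within 2 degrees) inside the tank on its ledge (underside 52 mm above the bench, within 3 mm; centre within 7 mm of the tank's), one long edge under the retaining lip, released and at rest (z of strainer_base in the frame of wash_tank between 0.049 and 0.055 m and x of strainer_base in the frame of wash_tank between -0.007 and 0.007 m and y of strainer_base in the frame of wash_tank between -0.007 and 0.007 m and angle between strainer_base's own z axis and vertical below 0.035 rad and linear speed of strainer below 0.02 m/s); the robot touches nothing.
It fails at once if the strainer is forced against the hook (over 60 N) (contact force between strainer and drip_stand above 60 N).
It fails at once if the strainer is slammed into the tank (over 60 N) (contact force between strainer and wash_tank above 60 N).
It fails at once if the strainer is set down or dropped on the bench (height (world z) of strainer_base below 0.035 m).
It fails at once if a bystander is moved more than 30 mm (distance of any of paint_jar, paint_can, mug, tape_roll, flat_brush, filling_knife, brush_pot from where it was at the start of the episode above 0.03 m).
It also fails if it takes over 58 s, if anything falls off the work surface, if the arm or the gripper's body presses on something with over 40 N, if the wrist force passes 120 N, or if a joint passes its speed limit or range.

### The arm

A 6-joint arm with a two-finger parallel gripper is mounted at the origin on the work surface. World frame = base frame: x ahead of the robot, y to its left, z up, the work surface at z = 0. Lengths are in m, angles in degrees, forces in N, time in s.
With the tool pointing down it reaches from about 0.325 to 0.775 m from the base axis. Payload 5.5 kg.
Tool frame: the origin (TCP) lies at the centre of the arm's flange, where the gripper is bolted on; the fingertips stand 182 mm ahead of it and the grasp point (between the pads) lies 163 mm ahead of it; z points along the fingers, y is the line along which they close (so a half turn about z gives the same grasp; the last joint's range is limited). The gripper opens to 88 mm and grips with 3 to 60 N. Pads are 20 mm wide; open, the fingers measure 115 mm over their backs; the gripper's body (75 mm by 178 mm) begins 61 mm behind the grasp point.
Start: joints at [-69.082, 5.22, 70.514, -0, 104.267, -3.249], TCP at [0.246, -0.547, 0.405] pointing down, gripper open.
Joint ranges: [-164.24, 164.24], [-49.07, 125.15], [9.68, 141.18], [-86.29, 266.29], [3.28, 154.24], [-151.56, 151.56]. Speed limits (degrees/s): [147.25, 147.25, 172.46, 180, 180, 180].

### API

Orientations are given as [roll, pitch, yaw] about the fixed x, y, z axes, in that order (R = Rz(yaw) Ry(pitch) Rx(roll)).
In Python, from station import r gives the robot as it stands. The module is installed in compiled form; this text tells all that it offers. Calls block until the motion is done:
- r.reach(position, orientation): joint-space move of the TCP to a pose.
- r.servo_line(position, rotation=None, speed=0.15): straight line of the TCP; rotation=None keeps the orientation; speed is the mean speed in m/s.
- r.move_joints(angles): joint-space move.
- r.let_go() and r.grab(squeeze=None): open the fingers fully, or close them until they stop; squeeze is the grip in N (None keeps the last).
- r.wait(seconds).
- r.inverse_kinematics(position, orientation): joint angles nearest the present ones, or None.
- r.sense(): the state.
- r.snapshot(name): name is "side" or "top" or "wrist"; returns a dict with "frame" (400x640x3 uint8, red, green, blue), "fx", "fy", "cx", "cy" (pixels), "R" (3x3) and "t" (3): a world point X has camera coordinates R X + t. Camera axes: x right, y down, z forward; pixel columns grow to the right and rows downward; lengths in m; the calibration is good to about 2 mm. The wrist camera is an equidistant fisheye: a pixel r from the principal point sees the ray r / f radians off the axis. A picture is of the moment at which its call begins. There is no depth.
A pose or a line that the arm cannot do raises r.IKError and nothing moves.
- r.hand_in(): hands the job in; it is judged then, once.
The state is a dict: "clock": time; "joints": joint angles; "joint_vel": joint speeds; "joint_torque": joint torques, N m; "tcp_pos": TCP position; "orientation": TCP orientation; "contact_force": force on the tool from outside, world axes, zero at the start; "torque": the same for the moment, N m; "opening": finger opening in m; "gripper_force": force on a finger pad.
Only numpy, scipy, OpenCV 4.12 (cv2) and the standard library are available. Lean on these libraries where they do the work, as an engineer would, in place of code of your own. Each camera call takes 0.05 s, during which the arm holds its last target. There are 200 camera calls.

## Working session

There is one attempt and no reset: what is moved stays moved. The work goes in short steps, each a Python script; the robot and the scene stay as the last script left them, time stands still between calls to the robot, and variables do not carry over. Pictures are saved under pics/ and viewed, at most 10 in all, crops included, and the job is handed in when it is done.

```bash
mkdir -p pics; python3 - <<'E'
from station import r
import cv2,numpy as np,pickle
for n in("side","top"):
    s=r.snapshot(n);cv2.imwrite(f"pics/{n}0.png",s["frame"][:,:,::-1]);pickle.dump(s,open(n+".pkl","wb"))
    R=np.array(s["R"]);print(n,s["fx"],s["cx"],s["cy"],-R.T@s["t"],R.round(3).tolist())
print(r.sense())
E
```

```text
side 504.71902890652194 316.896049753178 200.4897044625074 [-0.04825498  0.94916024  1.16374771] [[-0.86, -0.511, -0.008], [-0.34, 0.584, -0.737], [0.381, -0.631, -0.676]]
top 403.64441758910505 320.56400561328985 199.47849228580432 [0.34476224 0.008437   1.37727154] [[0.008, -1.0, 0.019], [-0.986, -0.012, -0.165], [0.165, -0.018, -0.986]]
{'clock': 0.1, 'joints': array([-6.90796925e+01,  5.25853046e+00,  7.05710626e+01,  2.11194268e-04,
        1.04267387e+02, -3.25033989e+00]), 'joint_vel': array([ 0.04678905, -0.20195788, -0.1574916 , -0.01437345,  0.05284605,
       -0.05501593]), 'joint_torque': array([ 2.17275083e-03, -4.47857773e+01, -4.07569957e+01,  6.99559017e-02,
        2.84693978e-02, -1.32635105e-04]), 'tcp_pos': array([ 0.24567686, -0.54745918,  0.40366106]), 'orientation': array([-1.79903187e+02, -5.70310068e-03,  2.41706945e+01]), 'contact_force': array([ 0.52548195, -0.16594565, -0.29509769]), 'torque': array([-0.00300286,  0.01141364, -0.03758337]), 'gripper_force': 0.0, 'opening': 0.08798187752272298}
```

View pics/side0.png

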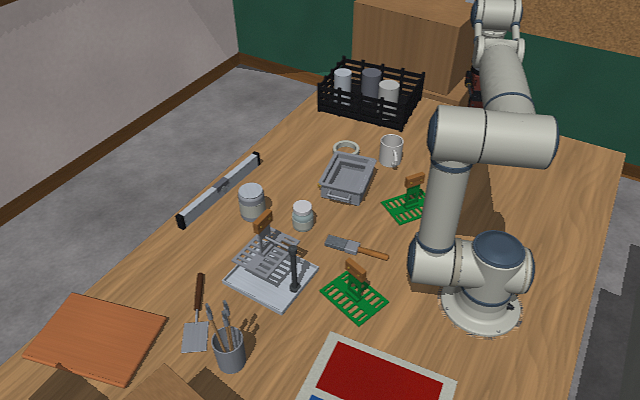

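View pics/top0.png

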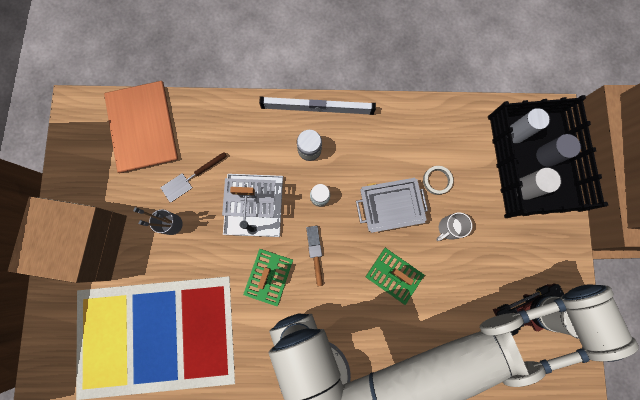

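The side view shows the strainer hanging at about (265,245) on the stand, with the post at (295,270) and the tank at (347,178). The top view shows the grip at (243,190), the post at (246,228) and the tank at (393,205). I'll zoom in on both.

```bash
python3 - <<'E'
import cv2,numpy as np
t=cv2.imread("pics/top0.png");s=cv2.imread("pics/side0.png")
f=lambda im,x,y,w,h,k:cv2.resize(im[y:y+h,x:x+w],None,fx=k,fy=k,interpolation=cv2.INTER_CUBIC)
a=f(t,215,165,80,80,5);b=f(t,350,165,80,80,5)
cv2.imwrite("pics/zt.png",np.hstack([a,b]))
a=f(s,215,200,110,115,3.6);b=f(s,310,140,80,82.8.__int__()+1,5)
h=min(a.shape[0],b.shape[0]);cv2.imwrite("pics/zs.png",np.hstack([a[:h],b[:h]]))
print(a.shape,b.shape)
E
```

```text
(414, 396, 3) (415, 400, 3)
```

View pics/zt.png

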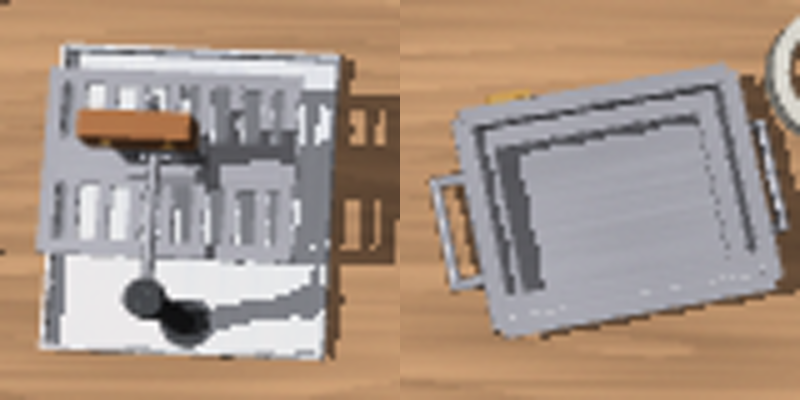

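View pics/zs.png

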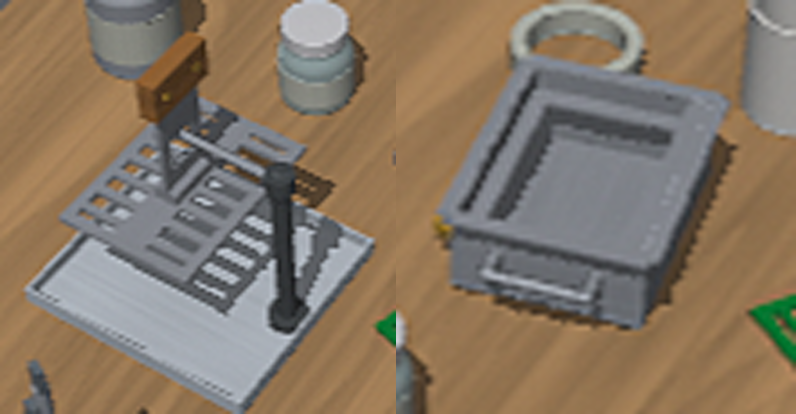

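The brass cock is on the far side of the tank, so tank +x points away from the robot and the lip is on the near wall. The hook also points away from the robot. I'll measure both by casting rays.

```bash
cat >h.py <<'E'
import cv2,numpy as np,pickle
from scipy.spatial.transform import Rotation as Ro
def ray(s,uv):
    R=np.array(s["R"]);x=(uv[0]-s["cx"])/s["fx"];y=(uv[1]-s["cy"])/s["fy"]
    if s.get("fish"):
        a=np.hypot(x,y);k=np.sin(a)/max(a,1e-9);d=np.array([x*k,y*k,np.cos(a)])
    else: d=np.array([x,y,1.])
    return -R.T@np.array(s["t"]),R.T@(d/np.linalg.norm(d))
def onz(s,uv,z):
    o,d=ray(s,uv);return o+d*(z-o[2])/d[2]
def tri(rs):
    A=sum(np.eye(3)-np.outer(d,d) for o,d in rs);b=sum((np.eye(3)-np.outer(d,d))@o for o,d in rs)
    p=np.linalg.solve(A,b);return p,[np.linalg.norm(np.cross(d,p-o)) for o,d in rs]
def wood(s,box):
    x,y,w,h=box;c=s["frame"][y:y+h,x:x+w].astype(int)
    hsv=cv2.cvtColor(c.astype(np.uint8),cv2.COLOR_RGB2HSV)
    m=((hsv[...,0]<16)&(hsv[...,1]>140)&(hsv[...,2]>60)).astype(np.uint8)
    n,l,st,ce=cv2.connectedComponentsWithStats(m);i=1+np.argmax(st[1:,4])
    return ce[i]+[x,y],st[i],(l==i)
E
python3 - <<'E'
from h import *
T=pickle.load(open("top.pkl","rb"));S=pickle.load(open("side.pkl","rb"))
ct,st,_=wood(T,(225,180,40,20));cs,ss,_=wood(S,(245,205,35,32));print(ct,st,cs,ss)
print("grip",tri([ray(T,ct),ray(S,cs)]))
pt=np.array([145,298])/5+[215,165]-.4;ps=np.array([279,180])/3.6+[215,200]-.4
print("post top",onz(T,pt,.173),onz(S,ps,.173),tri([ray(T,pt),ray(S,ps)]))
tt=np.array([[55,110],[335,65],[380,280],[100,335]])/5+[350,165]-.4   # +x+y,+x-y,-x-y,-x+y
P=np.array([onz(T,p,.07) for p in tt])
ts=np.array([[120,60],[330,105],[260,260],[45,215]])/5+[310,140]-.4  # far-left(+x-y?) ...
Q=np.array([onz(S,p,.07) for p in ts])
for n,A in(("top",P),("side",Q)):
    print(n,A.round(4).tolist(),A.mean(0),[np.linalg.norm(A[i]-A[i-1]).round(4) for i in range(4)])
    for i in range(4):
        d=A[i]-A[i-1];print(np.degrees(np.arctan2(d[1],d[0])).round(1),end=" ")
    print()
tr=np.array([[62,45],[340,57],[328,358],[42,345]])/5+[215,165]-.4
A=np.array([onz(T,p,.016) for p in tr]);print("tray",A.round(4).tolist(),A.mean(0));
for i in range(4):
    d=A[i]-A[i-1];print(np.degrees(np.arctan2(d[1],d[0])).round(1),np.linalg.norm(d).round(3),end=" ")
E
```

```text
[241.21774194 189.82258065] [  6   7  22   8 124] [261.80327869 220.66803279] [  8   4  19  25 244]
grip (array([0.5632061 , 0.21733193, 0.23032035]), [np.float64(0.0006440713559650304), np.float64(0.0006440713559650117)])
post top [0.46920485 0.21611007 0.173     ] [0.46996416 0.22074534 0.173     ] (array([0.47080928, 0.21738385, 0.16894671]), [np.float64(0.0012995354614172856), np.float64(0.0012995354614171563)])
top [[0.6087, -0.1469, 0.07], [0.6416, -0.334, 0.07], [0.4979, -0.3591, 0.07], [0.46, -0.175, 0.07]] [ 0.55204531 -0.25373777  0.07      ] [np.float64(0.1513), np.float64(0.19), np.float64(0.1458), np.float64(0.188)]
10.7 -80.0 -170.1 101.6 
side [[0.6502, -0.3257, 0.07], [0.4973, -0.354, 0.07], [0.4651, -0.1829, 0.07], [0.6096, -0.1513, 0.07]] [ 0.55554548 -0.25350066  0.07      ] [np.float64(0.179), np.float64(0.1555), np.float64(0.174), np.float64(0.1479)]
-76.9 -169.5 100.6 12.3 
tray [[0.6595, 0.3071, 0.016], [0.6535, 0.1159, 0.016], [0.4462, 0.1189, 0.016], [0.453, 0.3108, 0.016]] [0.55309102 0.21317817 0.016     ]
-1.0 0.207 -91.8 0.191 179.1 0.207 88.0 0.192
```

```bash
python3 - <<'E'
from station import r
from h import *
def shot(k):
    s=r.snapshot("wrist");s["fish"]=1;pickle.dump(s,open(k+".pkl","wb"))
    R=np.array(s["R"]);print(k,s["fx"],s["cx"],s["cy"],(-R.T@s["t"]).round(4),R[2].round(3));return s["frame"][:,:,::-1]
r.reach([.553,-.2535,.40],[180,0,101]);a=shot("w1")
r.reach([.56,.2165,.46],[180,0,88.5]);b=shot("w2")
print(r.sense()["clock"])
cv2.imwrite("pics/w1.png",a);cv2.imwrite("pics/w2.png",b)
E
```

```text
w1 309.70691628693146 319.7531489960071 198.34451514132462 [ 0.54   -0.1806  0.3808] [ 0.051 -0.265 -0.963]
w2 309.70691628693146 319.7531489960071 198.34451514132462 [0.5639 0.2907 0.4406] [-0.007 -0.27  -0.963]
3.5
```

View pics/w1.png

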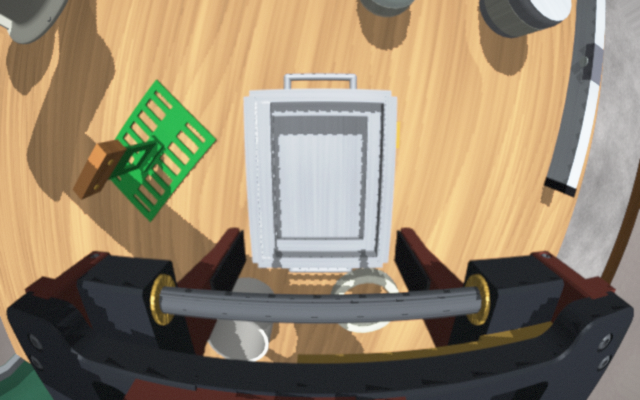

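View pics/w2.png

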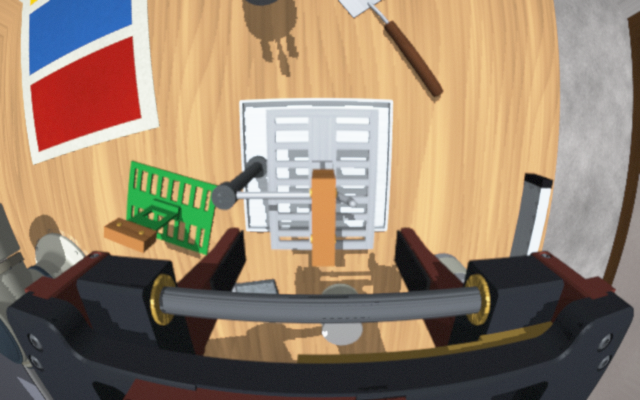

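The w1 picture shows the tank rim at columns 245–396 and rows 91–270, with the lip on the left (−x). The w2 picture shows the grip at columns 312–336 and rows 170–265, with the post top at (225,197). I'll fit the edges next.

```bash
python3 - <<'E'
from h import *
w1=pickle.load(open("w1.pkl","rb"));w2=pickle.load(open("w2.pkl","rb"))
T=pickle.load(open("top.pkl","rb"));S=pickle.load(open("side.pkl","rb"))
hsv=cv2.cvtColor(w1["frame"],cv2.COLOR_RGB2HSV);m=(hsv[...,1]<60)
L=[];Rr=[];Tp=[];B=[]
for v in range(110,222,4):
    c=np.where(m[v,225:420])[0]+225
    # contiguous run containing 320
    row=m[v];a=262
    while row[a-1]:a-=1
    b=385
    while row[b+1]:b+=1
    L.append(onz(w1,(a-.5,v),.07));Rr.append(onz(w1,(b+.5,v),.07))
for u in list(range(258,280,3))+list(range(362,390,3)):
    v=98
    while m[v-1,u]:v-=1
    Tp.append(onz(w1,(u,v-.5),.07))
for u in range(262,284,3):
    v=255
    while m[v+1,u]:v+=1
    B.append(onz(w1,(u,v+.5),.07))
def fit(P):
    P=np.array(P)[:,:2].astype(np.float32);vx,vy,x,y=cv2.fitLine(P,cv2.DIST_HUBER,0,.001,.001).ravel()
    d=np.array([vx,vy]);n=np.array([-vy,vx]);print("line",(x,y),np.degrees(np.arctan2(vy,vx)).round(2),"rms",np.sqrt(np.mean(((P-[x,y])@n)**2)).round(5),len(P));return np.array([x,y]),d
fl,fr,ft,fb=[fit(p) for p in(L,Rr,Tp,B)]
X=lambda a,b:a[0]+a[1]*np.linalg.solve(np.c_[a[1],-b[1]],b[0]-a[0])[0]
C=[X(fl,ft),X(fr,ft),X(fr,fb),X(fl,fb)];print(np.round(C,4).tolist(),"centre",np.mean(C,0),[np.linalg.norm(C[i]-C[i-1]).round(4) for i in range(4)])
# grip
c,st,mm=wood(w2,(300,160,50,115));print("w2 grip",c,st)
ct,_,_=wood(T,(225,180,40,20));cs,_,_=wood(S,(245,205,35,32))
print(tri([ray(w2,c),ray(T,ct),ray(S,cs)]),tri([ray(w2,c),ray(S,cs)])[0])
m2=np.zeros((400,640),bool);m2[160:275,300:350]=mm
l=[];q=[]
for v in range(190,260,4):
    cc=np.where(m2[v])[0];l.append(onz(w2,(cc[0]-.5,v),.2425));q.append(onz(w2,(cc[-1]+.5,v),.2425))
fit(l);fit(q)
col=[324];print([ (v,w2["frame"][v,324].tolist()) for v in list(range(166,186,2))+list(range(258,272,2))])
print("post",onz(w2,(225,197),.173))
E
```

```text
line (np.float32(0.47348994), np.float32(-0.24542262)) -79.05 rms 0.00033 28
line (np.float32(0.6258172), np.float32(-0.2154955)) -78.87 rms 0.00034 28
line (np.float32(0.5431), np.float32(-0.1537013)) 10.99 rms 0.00028 18
line (np.float32(0.5191357), np.float32(-0.35734499)) 10.65 rms 0.00036 8
[[0.45890000462532043, -0.17000000178813934], [0.6111000180244446, -0.1404999941587448], [0.6488999724388123, -0.3330000042915344], [0.4959999918937683, -0.36169999837875366]] centre [ 0.55372036 -0.25129998] [np.float32(0.1952), np.float32(0.155), np.float32(0.1961), np.float32(0.1556)]
w2 grip [323.13932039 218.52330097] [  12   11   24   96 2060]
(array([0.56367479, 0.21696485, 0.2300589 ]), [np.float64(0.0007791011911957973), np.float64(0.00100440111060743), np.float64(0.00048190244202018633)]) [0.56442846 0.21643583 0.22933214]
line (np.float32(0.5569072), np.float32(0.21682367)) 88.06 rms 0.00029 18
line (np.float32(0.5718055), np.float32(0.21710189)) 89.08 rms 0.00042 18
[(166, [141, 145, 150]), (168, [134, 127, 125]), (170, [133, 95, 62]), (172, [131, 89, 53]), (174, [125, 87, 50]), (176, [130, 89, 51]), (178, [171, 116, 66]), (180, [218, 148, 83]), (182, [221, 153, 86]), (184, [221, 152, 85]), (258, [218, 149, 85]), (260, [217, 148, 83]), (262, [216, 147, 83]), (264, [217, 150, 86]), (266, [215, 161, 102]), (268, [215, 168, 118]), (270, [209, 165, 116])]
post [0.47418506 0.21917188 0.173     ]
```

```bash
python3 - <<'E'
import cv2
a=cv2.imread("pics/w1.png")[80:280,235:405];b=cv2.imread("pics/w2.png")[155:275,205:355]
import numpy as np
a=cv2.resize(a,None,fx=3,fy=3,interpolation=cv2.INTER_CUBIC)
cv2.imwrite("pics/z1.png",a)
E
```

```text
(no output)
```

View pics/z1.png

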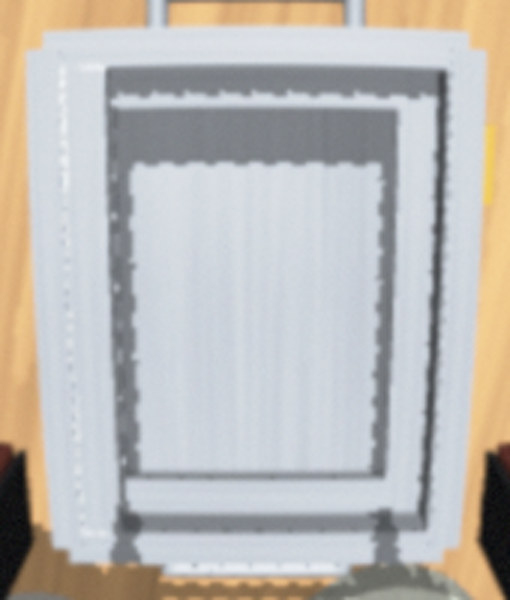

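The crop shows the opening inside the rim: the lip's free edge runs (107,67)→(127,530) and the inner +x wall (447,69)→(425,530), with the inner ends at rows 67 and 530. I'll compute the centre from these.

```bash
python3 - <<'E'
from h import *
w=pickle.load(open("w1.pkl","rb"))
q=lambda u,v,z=.07:onz(w,((u+.5)/3-.5+235,(v+.5)/3-.5+80),z)[:2]
a,b,c,d=q(107,67),q(447,69),q(425,530),q(127,530)
ex=lambda t:np.array([np.cos(t),np.sin(t)])
for n,p,k in(("x+",b-c,-90),("lip",a-d,-90),("y+",b-a,0),("y-",c-d,0)):print(n,np.linalg.norm(p).round(4),(np.degrees(np.arctan2(p[1],p[0]))+k).round(2))
t=np.radians(11.);X=ex(t);Y=ex(t+np.pi/2)
xp=np.mean([b@X,c@X]);xl=np.mean([a@X,d@X]);yp=np.mean([a@Y,b@Y]);ym=np.mean([c@Y,d@Y])
print("lip->wall",xp-xl,"len",yp-ym)
cx=(xp-.064+xl+.05)/2;cy=(yp+ym)/2;print("centre",cx*X+cy*Y, "from outer",.55372,-.2513)
# ledge inner opening at z .052: 100 x 140
e=[q(*p,.052) for p in((398,110),(385,478),(126,478))];print("ledge +x inner",np.mean([e[0]@X,e[1]@X])-cx,"(.05)  ledge -y",np.mean([e[1]@Y,e[2]@Y])-cy,"(-.07)")
E
```

```text
x+ 0.1675 10.87
lip 0.1673 11.39
y+ 0.1133 10.89
y- 0.1118 10.78
lip->wall 0.11252024864665622 len 0.1673865470660345
centre [ 0.55415614 -0.2505817 ] from outer 0.55372 -0.2513
ledge +x inner 0.049571062071013805 (.05)  ledge -y -0.06997683212480843 (-.07)
```

```bash
cat >clear.py <<'E'
import numpy as np
def seg(a,b,n=60):return a+(b-a)*np.linspace(0,1,n)[:,None]
V=[np.array(p,float) for p in((-92,165),(12,165),(23.5,184.9),(25,193))]
bar=np.vstack([seg(V[i],V[i+1]) for i in range(3)])
rect=[(-2.5,2.5,62,104),(-2.5,2.5,5,32),(-60,60,0,5),(-8,8,100,136),(-22,22,103,150)]
def clr(ex,ez,th):   # eye centre in stand x,z (mm), tilt deg
    t=np.radians(th);X=np.array([np.cos(t),np.sin(t)]);Z=np.array([-np.sin(t),np.cos(t)])
    d=bar-[ex,ez];p=np.c_[d@X,d@Z+47];o=[]
    for x0,x1,z0,z1 in rect:
        dx=np.maximum(np.maximum(x0-p[:,0],p[:,0]-x1),0);dz=np.maximum(np.maximum(z0-p[:,1],p[:,1]-z1),0)
        o.append(np.hypot(dx,dz).min()-3.5)
    return o
W=[(0,153.5,0),(0,165,0),(2,165,28),(8,166,28),(13,170,28),(18,179,28),(23,189,28),(27,197,28),(36,198,28),(60,198,28),(100,198,28)]
if __name__=="__main__":
    for a,b in zip(W,W[1:]):
        m=np.min([clr(*(np.array(a)+(np.array(b)-a)*s)) for s in np.linspace(0,1,9)],0);print(b,m.round(1))
E
python3 clear.py
python3 - <<'E'
from h import *
w=pickle.load(open("w2.pkl","rb"))
a,b=onz(w,(324,177.8),.2425),onz(w,(324,265.2),.2425);print(a,b,(a+b)/2,a[1]-b[1])
E
```

```text
(0, 165, 0) [ 0.  11.5 38.5 18.2 13.3]
(2, 165, 28) [ 8.6  8.6 33.8 26.7 24.7]
(8, 166, 28) [ 8.6  8.3 33.8 38.5 35.6]
(13, 170, 28) [ 9.5  7.6 34.6 37.1 36.6]
(18, 179, 28) [ 8.2  6.1 29.  37.1 37.8]
(23, 189, 28) [ 7.3  5.4 22.5 40.7 43.4]
(27, 197, 28) [ 9.   5.  17.3 46.9 49.9]
(36, 198, 28) [13.3  5.2 17.3 48.9 51.8]
(60, 198, 28) [13.7 13.8 20.6 44.5 41.9]
(100, 198, 28) [27.4 37.4 31.9 44.6 40.6]
[0.56547951 0.24896254 0.2425    ] [0.56408355 0.18509918 0.2425    ] [0.56478153 0.21703086 0.2425    ] 0.06386336576040616
```

```bash
cat >>h.py <<'E'
G=.285   # base -> TCP along strainer z
def tcp(frame,pt,local,th):
    """frame=(x,y,yaw); strainer point `local` (m, own frame) put at `pt` (m, in frame), tilt th deg"""
    F=Ro.from_euler('z',frame[2],degrees=True);S=F*Ro.from_euler('y',-th,degrees=True)
    p=np.array([frame[0],frame[1],0])+F.apply(pt)+S.apply(np.array([0,0,G])-local)
    return p.tolist(),(S*Ro.from_euler('z',90,degrees=True)*Ro.from_euler('x',180,degrees=True)).as_euler('xyz',degrees=True).tolist()
STAND=(.5646,.2170,-1.4);TANK=(.5541,-.2507,10.95)
EYE=np.array([0,0,.047]);EA=np.array([-.06,0,0]);BASE=np.zeros(3)
E
python3 - <<'E'
from station import r
from h import *
from clear import W
p,o=tcp(STAND,[0,0,.1535],EYE,0);print(p,o)
r.reach([p[0],p[1],p[2]+.03],o)
r.servo_line(p,o,.08)
r.grab(25);s=r.sense();print(s["opening"],s["gripper_force"],s["contact_force"].round(2),s["tcp_pos"].round(4))
p,o=tcp(STAND,[0,0,.165],EYE,0);r.servo_line(p,o,.03)
s=r.sense();print(s["clock"],s["opening"],s["contact_force"].round(2),s["torque"].round(3),s["tcp_pos"].round(4))
f=r.snapshot("side")["frame"][:,:,::-1]
g=r.snapshot("top")["frame"][:,:,::-1]
z=lambda im,x,y,w,h:cv2.resize(im[y:y+h,x:x+w],(400,400),interpolation=cv2.INTER_CUBIC)
cv2.imwrite("pics/g1.png",np.hstack([z(f,205,180,120,120),z(g,205,150,100,100)]))
E
```

```text
[0.5646, 0.217, 0.39149999999999996] [180.0, 0.0, 88.59999999999998]
0.01595082869082715 24.999733865261078 [ 0.98  0.27 -0.04] [0.5647 0.217  0.3915]
5.95 0.015756601758815162 [ 0.45  0.4  -4.08] [ 0.025 -0.062 -0.062] [0.5646 0.217  0.403 ]
```

View pics/g1.png

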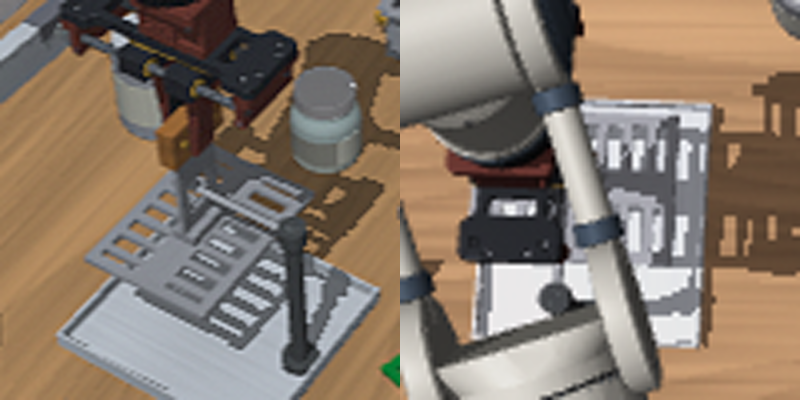

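The strainer is held: 16 mm opening, about 4 N of weight, and the bar is mid-eye near (200,185) in the left crop. Next I'll unhook it along the planned path, checking force at every step.

```bash
python3 - <<'E'
from station import r
from h import *
from clear import W
a=np.array(W[1],float);f0=r.sense()["contact_force"];stop=False
for w in W[2:]:
    w=np.array(w,float);n=4 if w[2]!=a[2] else 1
    for k in range(1,n+1):
        q=a+(w-a)*k/n
        p,o=tcp(STAND,[q[0]/1e3,0,q[1]/1e3],EYE,q[2])
        r.servo_line(p,o,.05)
        s=r.sense();df=s["contact_force"]-f0;print(q.round(1),df.round(1),s["torque"].round(2),s["clock"])
        if np.linalg.norm(df)>8: stop=True;break
    if stop:break
    a=w
E
```

```text
[  0.5 165.    7. ] [-0.5 -0.1  0.7] [-0.05  0.13  0.06] 6.775
[  1. 165.  14.] [ 0.8 -0.2 -0.7] [0.04 0.27 0.03] 7.5
[  1.5 165.   21. ] [ 0.8 -0.8 -0.5] [-0.06  0.37 -0.03] 8.225
[  2. 165.  28.] [ 0.7  0.2 -0.9] [-0.05  0.54  0.04] 8.95
[  8. 166.  28.] [ 0.1  0.3 -1.2] [-0.01  0.56 -0.01] 9.225
[ 13. 170.  28.] [ 0.7 -0.2 -0.3] [-0.04  0.53 -0.01] 9.5
[ 18. 179.  28.] [-0.7  0.5 -1.8] [-0.03  0.58 -0.03] 9.8583
[ 23. 189.  28.] [-0.2  0.  -0.8] [-0.03  0.58  0.05] 10.2333
[ 27. 197.  28.] [ 0.2 -1.  -0. ] [ 0.02  0.51 -0.  ] 10.5583
[ 36. 198.  28.] [-0.8 -0.7 -0.8] [0.   0.54 0.01] 10.8917
[ 60. 198.  28.] [ 0.4 -1.1 -0.2] [-0.04  0.57 -0.  ] 11.525
[100. 198.  28.] [ 0.5 -0.7 -0.1] [-0.    0.61  0.  ] 12.475
```

It came off cleanly, with no contact force. Now I'll carry it high to a spot above the tank at 20° tilt and check from there.

```bash
python3 - <<'E'
from station import r
from h import *
p,o=tcp(STAND,[.10,0,.25],EYE,28);r.servo_line(p,o,.12)
p,o=tcp(TANK,[-.040,0,.17],EA,20);r.servo_line(p,o,.2)
p,o=tcp(TANK,[-.040,0,.085],EA,20);r.servo_line(p,o,.1);r.wait(.3)
s=r.sense();print(s["clock"],s["opening"],s["contact_force"].round(1),s["torque"].round(2),(s["tcp_pos"]-p).round(4))
S=r.snapshot("side");w=r.snapshot("wrist");w["fish"]=1
pickle.dump(S,open("s3.pkl","wb"));pickle.dump(w,open("w3.pkl","wb"))
f=S["frame"][:,:,::-1];g=w["frame"][:,:,::-1]
cv2.imwrite("pics/c1.png",np.hstack([cv2.resize(f[110:220,295:405],(400,400),interpolation=cv2.INTER_CUBIC),cv2.resize(g[60:310,195:445],(400,400),interpolation=cv2.INTER_CUBIC)]))
E
```

```text
16.9583 0.016101734171492316 [ 0.   0.9 -3. ] [-0.09  0.34  0.  ] [ 0.     -0.      0.0005]
```

View pics/c1.png

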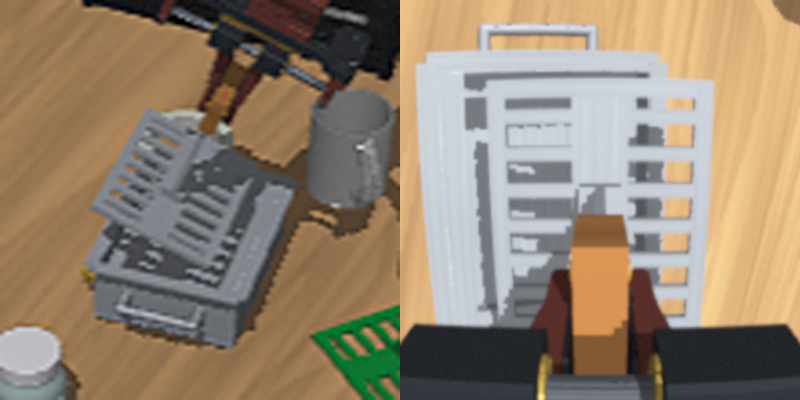

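In the crop the plate's +y corners are at about (488,80) and (712,80), clear above the tank. I'll compare them with the predicted positions.

```bash
python3 - <<'E'
from h import *
w=pickle.load(open("w3.pkl","rb"))
p,o=tcp(TANK,[-.040,0,.085],EA,20)
F=Ro.from_euler('z',TANK[2],degrees=True);S=F*Ro.from_euler('y',-20,degrees=True)
base=np.array(p)-S.apply([0,0,G])
for loc,uv in(([-.06,.08,.005],(488,80)),([.06,.08,.005],(712,80))):
    uv=((uv[0]-400+.5)/1.6-.5+195,(uv[1]+.5)/1.6-.5+60)
    X=base+S.apply(loc);q=np.array(w["R"])@X+w["t"];a=np.arctan2(np.hypot(*q[:2]),q[2]);k=w["fx"]*a/np.hypot(*q[:2])
    print("pred",q[0]*k+w["cx"],q[1]*k+w["cy"],"meas",uv,"mm/px",1e3*np.linalg.norm(q)/w["fx"])
    O,d=ray(w,uv);n=S.apply([0,0,1]);P=O+d*((X-O)@n)/(d@n);print("local err mm",(S.inv().apply(P-X)*1e3).round(2))
E
```

```text
pred 246.31866719605478 109.12293652122901 meas (249.8125, 109.8125) mm/px 0.8648024363730524
local err mm [ 3.04 -0.72  0.  ]
pred 388.49583239155595 109.05927008451228 meas (389.8125, 109.8125) mm/px 0.8619913088724903
local err mm [ 1.16 -0.59  0.  ]
```

The grasp is within about 1–2 mm. Next I'll lower it, slide the edge under the lip at 17°, then rotate it down gently while watching force.

```bash
python3 - <<'E'
from station import r
from h import *
f0=r.sense()["contact_force"]
W=[(-40,85,17,.05),(-40,62,17,.05),(-40,54,17,.02),(-50,54,17,.02),(-56,54,17,.02),(-61,54,17,.02)]
W+=[(-61+i/14,54-i*1.2/14,17-i,.03) for i in range(1,14)]
for x,z,t,v in W:
    p,o=tcp(TANK,[x/1e3,0,z/1e3],EA,t);r.servo_line(p,o,v);s=r.sense();d=s["contact_force"]-f0
    print((round(x,1),round(z,1),t),d.round(1),s["torque"].round(2),round(s["clock"],1))
    if np.linalg.norm(d)>14:print("STOP");break
S=r.snapshot("side");w=r.snapshot("wrist")
pickle.dump(w,open("w4.pkl","wb"))
f=S["frame"][:,:,::-1];g=w["frame"][:,:,::-1]
cv2.imwrite("pics/c2.png",np.hstack([cv2.resize(f[110:220,295:405],(400,400),interpolation=cv2.INTER_CUBIC),cv2.resize(g[60:310,195:445],(400,400),interpolation=cv2.INTER_CUBIC)]))
E
```

```text
(-40, 85, 17) [0.6 0.5 0.8] [-0.08  0.27  0.  ] 17.5
(-40, 62, 17) [ 1.1 -0.4  0.9] [-0.13  0.27 -0.01] 18.1
(-40, 54, 17) [ 0.5  0.  -0.1] [-0.14  0.26 -0.03] 18.7
(-50, 54, 17) [ 0.4 -0.5  0.3] [-0.06  0.31  0.01] 19.3
(-56, 54, 17) [1.6 0.3 0.2] [-0.05  0.28 -0.02] 19.8
(-61, 54, 17) [ 0.5 -0.2 -0.6] [-0.12  0.29  0.03] 20.2
(-60.9, 53.9, 16) [ 0.4 -1.1  0.6] [-0.07  0.26  0.  ] 20.5
(-60.9, 53.8, 15) [ 0.3 -0.8 -0.2] [-0.09  0.26 -0.03] 20.8
(-60.8, 53.7, 14) [0.1 0.2 0.7] [-0.07  0.24 -0.02] 21.1
(-60.7, 53.7, 13) [-0.3  0.8  0.3] [-0.08  0.23  0.02] 21.5
(-60.6, 53.6, 12) [ 0.2 -0.9  0.9] [-0.07  0.16  0.01] 21.8
(-60.6, 53.5, 11) [ 0.1 -0.1  0.7] [-0.06  0.15 -0.02] 22.1
(-60.5, 53.4, 10) [ 1.  -0.4  0.2] [-0.09  0.15 -0.01] 22.4
(-60.4, 53.3, 9) [ 0.5  0.1 -0.2] [-0.05  0.1  -0.04] 22.8
(-60.4, 53.2, 8) [1.1 0.9 0. ] [-0.01  0.07  0.01] 23.1
(-60.3, 53.1, 7) [0.9 0.8 0.9] [-0.05  0.15  0.  ] 23.4
(-60.2, 53.1, 6) [1.2 0.2 0.1] [-0.04  0.05  0.03] 23.8
(-60.1, 53.0, 5) [ 0.9  0.3 -0.1] [-0.08  0.05 -0.01] 24.1
(-60.1, 52.9, 4) [ 0.9 -0.3  0.5] [-0.02 -0.01  0.03] 24.4
```

There was no contact on the way. I'll finish flattening and settle it onto the ledge until it carries load, then look before releasing.

```bash
python3 - <<'E'
from station import r
from h import *
f0=r.sense()["contact_force"]
for t in(3,2,1,0):
    p,o=tcp(TANK,[-.060,0,.0528],EA,t);r.servo_line(p,o,.03)
    s=r.sense();print(t,(s["contact_force"]-f0).round(1),s["torque"].round(2))
for z in(.0524,.052,.0516,.0512,.0508):
    p,o=tcp(TANK,[0,0,z],BASE,0);r.servo_line(p,o,.01);r.wait(.1)
    d=np.mean([(r.wait(.02),r.sense()["contact_force"])[1] for _ in range(5)],0)-f0;print(z,d.round(1))
    if d[2]>3:break
r.wait(.3)
S=r.snapshot("side");w=r.snapshot("wrist");print(r.sense()["clock"])
f=S["frame"][:,:,::-1];g=w["frame"][:,:,::-1]
cv2.imwrite("pics/c2.png",np.hstack([cv2.resize(f[110:220,295:405],(400,400),interpolation=cv2.INTER_CUBIC),cv2.resize(g[60:310,195:445],(400,400),interpolation=cv2.INTER_CUBIC)]))
E
```

```text
3 [ 0.5 -0.5 -0.9] [-0.07 -0.01 -0.04]
2 [ 1.5 -0.5 -0.6] [-0.02 -0.02  0.  ]
1 [ 0.6 -0.4 -0.6] [-0.04 -0.12  0.04]
0 [ 1.3  0.3 -0.9] [ 0.01 -0.06 -0.03]
0.0524 [ 0.6 -0.4 -0.8]
0.052 [ 0.2 -0.8  1.5]
0.0516 [-1.5 -1.   5.4]
27.475
```

View pics/c2.png

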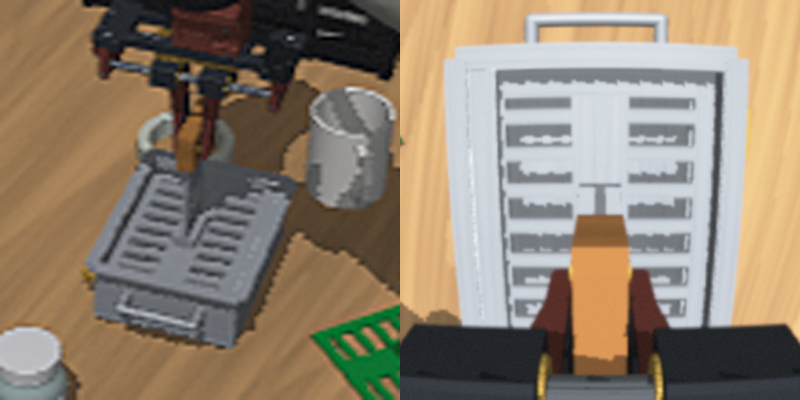

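The plate lies flat inside the tank at combo columns 497–715, with its left edge under the lip and its weight on the ledge. Now I'll release, retreat straight up and hand in.

```bash
python3 - <<'E'
from station import r
from h import *
r.let_go();r.wait(.3)
p,o=tcp(TANK,[0,0,.052+.10],BASE,0);r.servo_line(p,o,.08);r.wait(.5)
w=r.snapshot("wrist");s=r.sense();print(s["clock"],s["contact_force"].round(1),s["opening"])
w["fish"]=1;c,st,_=wood(w,(270,150,100,150));print("grip centroid seen",onz(w,c,.18),"expected",TANK[:2],st)
print(r.hand_in())
E
```

```text
30.9083 [-0.3 -0.1 -0.3] 0.08789257912434952
grip centroid seen [ 0.55553411 -0.24924562  0.18      ] expected (0.5541, -0.2507) [  40   16   20   83 1476]
the job is handed in; nothing more can be done
None
```

The strainer came off the hook without forcing, went into the tank with one long edge under the lip, was lowered flat onto the ledge by hand and released; I handed the job in at about 31 s, with the grip about 2 mm from its target in a last wrist-camera check, and the hand-in call gave no verdict.

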